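# Re-rack filter modules by size

## Task

Move the four filter modules from the test rack into the empty carrying rack, one to a slot, in order of length: the longest (four jacks) in the slot next to the handle, then the next longest, down to the shortest (one jack) at the far end. Stand each one upright on the slot's floor, lined up with its slot and centred front to back, without laying any module over on the way, and leave the solder spool between the racks where it stands.

Things in the scene. Friction and masses are not known exactly. Their poses are not given: they have to be found in the camera images.
- module1: Filter module: loose upright aluminium box, 30 mm long (its x), 22 thick (y), 70 high, with one round jack in a line on top (3 mm proud, not solid); 0.1 to 0.3 kg. Origin: centre of underside, z up. Starts in a test rack slot, x within 0.1 rad of the rack's x. Grasp from above across its length, by the two ends: no room for fingers at the flat sides. Either way round is right.
- module2: Filter module: loose upright aluminium box, 42 mm long (its x), 22 thick (y), 70 high, with two round jacks in a line on top (3 mm proud, not solid); 0.1 to 0.3 kg. Origin: centre of underside, z up. Starts in a test rack slot, x within 0.1 rad of the rack's x. Grasp from above across its length, by the two ends: no room for fingers at the flat sides. Either way round is right.
- module3: Filter module: loose upright aluminium box, 54 mm long (its x), 22 thick (y), 70 high, with three round jacks in a line on top (3 mm proud, not solid); 0.1 to 0.3 kg. Origin: centre of underside, z up. Starts in a test rack slot, x within 0.1 rad of the rack's x. Grasp from above across its length, by the two ends: no room for fingers at the flat sides. Either way round is right.
- module4: Filter module: loose upright aluminium box, 66 mm long (its x), 22 thick (y), 70 high, with four round jacks in a line on top (3 mm proud, not solid); 0.1 to 0.3 kg. Origin: centre of underside, z up. Starts in a test rack slot, x within 0.1 rad of the rack's x. Grasp from above across its length, by the two ends: no room for fingers at the flat sides. Either way round is right.
- test_rack: Black plastic rack, on the left or right, with the modules in mixed order, one per slot; no end blocks. 96 mm deep (x), 206 wide (y, along the row). Fixed. Floor 12 mm thick; five grey ribs, tops at z 32, bound four like slots open at front and back, 34 wide, centred at x 0, y -60, -20, +20, +60. Origin: centre of underside, on the table, z up.
- carry_rack: The other black plastic rack, empty, with an aluminium block 12 mm thick, 30 high at each end of the row, one bearing the handle. 96 mm deep (x), 206 wide (y, along the row). Fixed. Floor 12 mm thick; five grey ribs, tops at z 32, bound four like slots open at front and back, 34 wide, centred at x 0, y -60, -20, +20, +60. Origin: centre of underside, on the table, z up.
- handle_end: The carrying rack's end block that bears the handle: an aluminium block 80 x 12 x 30 mm with a black handle bar over it, 80 mm long and 16 mm thick on two posts, its top 62 mm above the block's underside (74 mm above the table). Fixed on the rack's floor at the rack's y = +95 mm or -95 mm, either end. Origin at the centre of the block's underside.
- spool: Loose spool of solder wire with blue flanges, 48 mm in diameter, 38 mm high, standing upright on the table between the two racks. Origin at the centre of its underside. A bystander: leave it where it is.
There are look-alikes about, which are no part of the job. What is shaped like the carry_rack but pink is not meant.

How it is judged (in metres and radians):
At the end, for the whole second after the job is handed in: All four modules rest in the carrying rack, longest by the handle down to the shortest: on the slot floor (underside below 17 mm), within 10 mm of the slot centre along the row and 15 mm front to back, within 0.25 rad of the slot's direction, upright within 0.1 rad (x of module1 in the frame of carry_rack between -0.015 and 0.015 m and z of each of module1, module2, module3, module4 in the frame of carry_rack below 0.017 m and angle between each of module1, module2, module3, module4's own z axis and vertical below 0.1 rad and angle between the x axis of each of module1, module2, module3, module4 and the x axis of carry_rack, either way round below 0.25 rad and linear speed of each of module1, module2, module3, module4 below 0.02 m/s and angular speed of each of module1, module2, module3, module4 below 0.2 rad/s and x of module2 in the frame of carry_rack between -0.015 and 0.015 m and x of module3 in the frame of carry_rack between -0.015 and 0.015 m and x of module4 in the frame of carry_rack between -0.015 and 0.015 m and ((y of handle_end in the frame of carry_rack above 0 m and y of module1 in the frame of carry_rack between -0.07 and -0.05 m and y of module2 in the frame of carry_rack between -0.03 and -0.01 m and y of module3 in the frame of carry_rack between 0.01 and 0.03 m and y of module4 in the frame of carry_rack between 0.05 and 0.07 m) or (y of handle_end in the frame of carry_rack below 0 m and y of module1 in the frame of carry_rack between 0.05 and 0.07 m and y of module2 in the frame of carry_rack between 0.01 and 0.03 m and y of module3 in the frame of carry_rack between -0.03 and -0.01 m and y of module4 in the frame of carry_rack between -0.07 and -0.05 m))); the robot touches nothing.
It fails at once if a module is laid over (tilted more than 0.8 rad) (angle between any of module1, module2, module3, module4's own z axis and vertical above 0.8 rad).
It fails at once if the solder spool is pushed more than 25 mm or knocked over (distance of spool from where it was at the start of the episode above 0.025 m or angle between spool's own z axis and vertical above 0.5 rad).
It also fails if it takes over 112 s, if anything falls off the work surface, if the arm or the gripper's body presses on something with over 40 N, if the wrist force passes 120 N, or if a joint passes its speed limit or range.

## Robot

A 6-joint arm with a two-finger parallel gripper is mounted at the origin on the work surface. World frame = base frame: x ahead of the robot, y to its left, z up, the work surface at z = 0. Lengths are in mm, angles in rad, forces in N, time in s.
With the tool pointing down it reaches from about 300 to 775 mm from the base axis. Payload 14.6 kg.
Tool frame: the origin (TCP) lies midway between the tips of the shut fingers; the grasp point (between the pads) lies 19 mm behind it (manip.tcp_to_grasp is the distance from the TCP to the grasp point, in mm); z points along the fingers, x is the direction in which the jaws open and shut, and the axes are right-handed (so a half turn about z gives the same grasp; the last joint's range is limited). The gripper opens to 94 mm and grips with 3 to 60 N. Pads are 16 mm wide; open, the fingers measure 119 mm over their backs; the gripper's body (75 mm by 177 mm) begins 78 mm behind the grasp point.
Start: joints at [-1.178, 0.3, 1.521, -0, 1.321, -0.067], TCP at [244.065, -492.871, 205.446] pointing down, gripper open.
Joint ranges: [-3.03, 3.03], [-0.79, 2.21], [0.23, 2.52], [-1.04, 4.18], [0, 3.07], [-2.55, 2.55]. Speed limits (rad/s): [2.22, 2.22, 2.57, 3.14, 3.14, 3.14].

## Interface

Orientations are given as [roll, pitch, yaw] about the fixed x, y, z axes, in that order (R = Rz(yaw) Ry(pitch) Rx(roll)).
In Python, from cell import manip gives the robot as it stands.
- The arm moves only by the tool arm_command, never from a script. Its argument "steps" is a list of rows, each a list of 3 entries, a list of its own where there are three numbers: the opening, from 0 (shut) to 1 (fully open), then the shift along the tool's x, y, z in cm, then the turn about the tool's z in rad. A call has 1 to 5 rows; each row shifts and turns the commanded pose from where the row before left it, along the tool's axes as they then stand; what a row does not reach is not made up. A row lasts 1/12 s, in which the tool goes at most 41.7 mm and 7.16 degrees, less where a joint would pass 70% of its speed; a pose out of reach is approached as far as the arm can. A call with a gripper value outside its range is refused whole. The fingers move at their own pace and stop on an object; "force" is the grip in N (left out, the last holds). Time passes only in rows, so rows that do not move let the fingers close. It gives the time, the measured TCP pose, the force and the opening at its end, in the units of the state.
- manip.read_state(): the state, without advancing time (a new reading comes with each control period).
- manip.camera(name): name is "side" or "top" or "wrist"; returns (picture, depth): 384x512x3 uint8, red, green, blue; 384x512 float32, mm along the optical axis (not along the pixel's ray), 0 where there is no reading.
- manip.calibration(name): a dict with "fx", "fy", "cx", "cy" (pixels), "R" (3x3) and "t" (3): a world point X has camera coordinates R X + t; the wrist camera has in their place "tool_from_camera" (4x4, takes a point from camera to tool coordinates, whose origin is the TCP and whose axes are the tool frame's). Camera axes: x right, y down, z forward; pixel columns grow to the right and rows downward; lengths in mm; the calibration is good to about 2 mm. The wrist camera is an equidistant fisheye: a pixel r from the principal point sees the ray r / f radians off the axis. A picture is of the moment at which its call begins: read the wrist's pose just before it. calibration takes no time and is no camera call.
- manip.sign_off(): hands the job in, once; it reports no verdict.
The state is a dict: "clock": time; "joints": joint angles; "qd": joint speeds; "effort": joint torques, N m; "eef_pos": TCP position; "eef_rot": TCP orientation; "wrist_force": force on the tool from outside, world axes, zero at the start; "moment": the same for the moment, N m; "finger_gap": finger opening in mm.
Only numpy, scipy, OpenCV 4.12 (cv2) and the standard library are available. Lean on these libraries where they do the work, as an engineer would, in place of code of your own. Each camera call takes 0.05 s, during which the arm holds its last target.

## Working session

There is one attempt and no reset: what is moved stays moved. The work goes in short steps, Python scripts to look and compute and a tool call to move; the robot and the scene stay as the last step left them, time stands still between calls to the robot, and variables do not carry over. Pictures are saved under pics/ and viewed, and the job is handed in when it is done.

Besides the shell and the picture viewer there is one more tool, called after ">>>" as name(argument=value, ...) on one line, values as JSON. arm_command: Moves the arm, as the interface text tells. Its arguments: {"type":"object","properties":{"steps":{"type":"array","items":{"type":"array"}},"force":{"type":"number"}},"required":["steps"]}

```bash
ls; mkdir -p pics
python3 - <<'E'
from cell import manip
import cv2
print(manip.read_state())
for n in("top","side"):
    p,d=manip.camera(n); cv2.imwrite(f"pics/{n}0.png",p[:,:,::-1]); 
    import numpy as np
    np.save(f"{n}_d.npy",d)
    print(n,manip.calibration(n))
print(manip.calibration("wrist"))
E
```

```text
pics
{'clock': 0.0, 'joints': array([-1.17760589e+00,  3.00474902e-01,  1.52160534e+00,  1.11467802e-05,
        1.32068509e+00, -6.66372539e-02]), 'qd': array([-0.00158187,  0.00038227,  0.00079368,  0.00010899,  0.00101102,
        0.00077148]), 'effort': array([ 2.79213069e-03, -5.31800258e+01, -3.52733982e+01,  7.09813088e-02,
        2.44384323e-02, -8.89295166e-05]), 'eef_pos': array([ 243.96479673, -492.63080815,  204.87398013]), 'eef_rot': array([-3.14150379e+00,  1.16935418e-03, -1.11097135e+00]), 'wrist_force': array([-0.64554498, -0.27768841, -0.27447898]), 'moment': array([-0.04390956,  0.00708605, -0.05480485]), 'finger_gap': 94.2865875302275}
top {'fx': 489.46828966527494, 'fy': 489.46828966527494, 'cx': 250.3612385553901, 'cy': 191.0382235830571, 'R': array([[ 1.45351643e-02, -9.99892061e-01,  2.14371435e-03],
       [-9.90061790e-01, -1.46921240e-02, -1.39863481e-01],
       [ 1.39879880e-01, -8.94709929e-05, -9.90168476e-01]]), 't': array([  -5.09343891,  450.87529535, 1051.00486078])}
side {'fx': 425.20717391574846, 'fy': 425.20717391574846, 'cx': 266.649633858224, 'cy': 196.01266451965168, 'R': array([[-0.98804221, -0.15402092,  0.00708159],
       [-0.09058121,  0.54268382, -0.83503851],
       [ 0.12477034, -0.82569476, -0.55014592]]), 't': array([438.44716408,  62.69061015, 990.77598695])}
{'fx': 297.3186396354542, 'fy': 297.3186396354542, 'cx': 256.50399835402277, 'cy': 197.37264920282908, 'tool_from_camera': array([[ 9.99999864e-01,  4.21109582e-04, -3.09250061e-04,
        -1.86616056e-01],
       [-3.14763221e-04,  9.58015972e-01,  2.86714664e-01,
        -8.39227354e+01],
       [ 4.17004790e-04, -2.86714527e-01,  9.58015974e-01,
        -1.80783301e+02],
       [ 0.00000000e+00,  0.00000000e+00,  0.00000000e+00,
         1.00000000e+00]])}
```

View pics/top0.png

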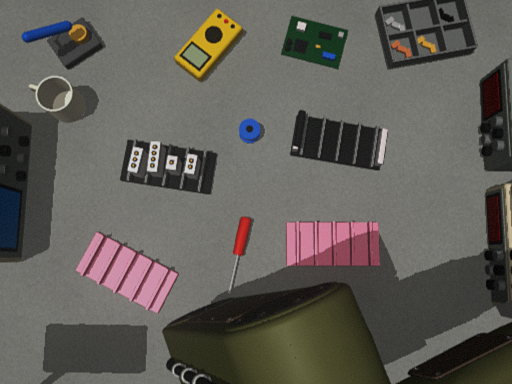

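View pics/side0.png

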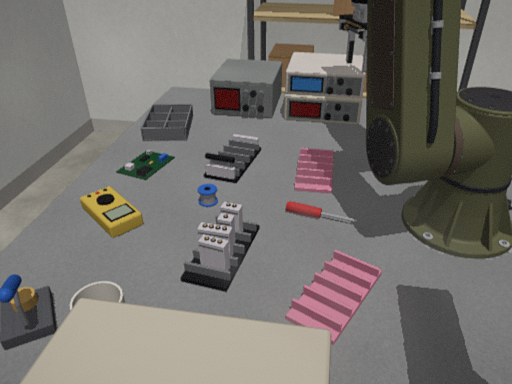

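The black test rack is at about (168,165), holding four modules. The black carrying rack with the aluminium ends is at about (340,140), with a dark bar at its left end (300,130). Pink look-alikes are at (127,272) and (333,243), and the spool is at (250,131). I'll enlarge the crop to confirm.

```bash
python3 - <<'E'
import cv2,numpy as np
p=cv2.imread("pics/top0.png")
a=cv2.resize(p[130:200,112:222],None,fx=7,fy=7,interpolation=cv2.INTER_CUBIC)[:290*2]
b=cv2.resize(p[100:175,282:395],None,fx=7,fy=7,interpolation=cv2.INTER_CUBIC)
cv2.imwrite("pics/c1.png",a);cv2.imwrite("pics/c2.png",b)
E
cat > h.py <<'E'
import numpy as np
from cell import manip
C={n:manip.calibration(n) for n in("top","side")}
def world(n,u,v,z=None,d=None):
    c=C[n];R=c["R"];t=c["t"]
    r=np.array([(u-c["cx"])/c["fx"],(v-c["cy"])/c["fy"],1.])
    if d is not None: return R.T@(r*d-t)
    o=-R.T@t;w=R.T@r
    return o+w*(z-o[2])/w[2]
E
```

```text
(no output)
```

View pics/c1.png

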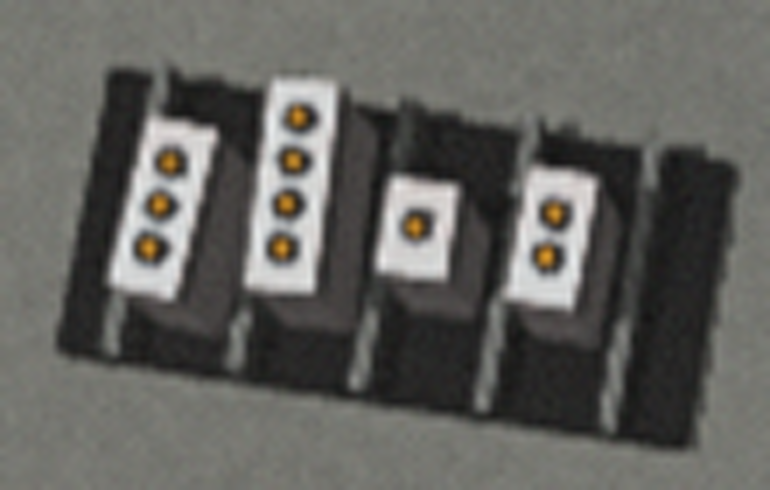

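View pics/c2.png

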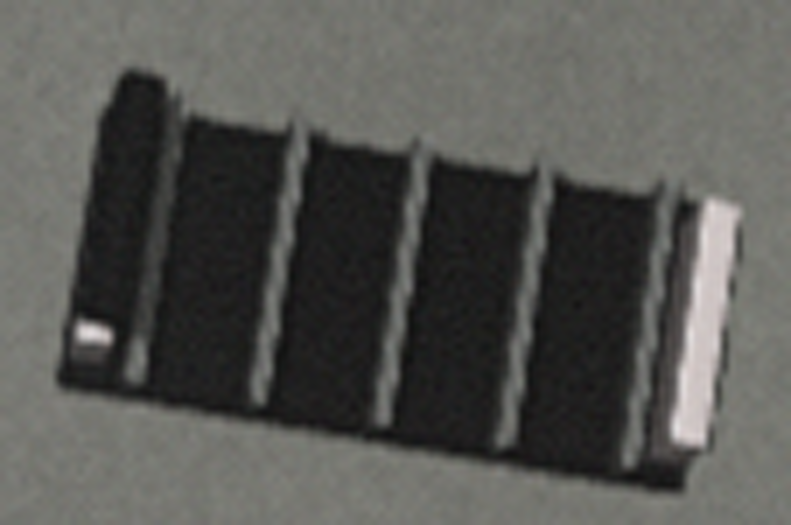

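```bash
cat >> h.py <<'E'
import cv2
def cloud(d,n="top"):
    c=C[n];v,u=np.mgrid[0:384,0:512]
    P=np.stack([(u-c["cx"])/c["fx"]*d,(v-c["cy"])/c["fy"]*d,d],-1)-c["t"]
    return P@c["R"]   # R^T p
E
python3 - <<'E'
from h import *
d=np.load("top_d.npy");W=cloud(d);p=cv2.imread("pics/top0.png")
z=W[...,2]
print("table z",np.median(z[100:120,200:230]),np.median(z[190:210,270:285]), "noise",np.std(z[190:210,270:285]))
# modules
g=p.astype(int).min(2)
m=np.zeros(g.shape,bool);m[130:200,112:222]=1
m&=(g>130)
n,l,st,ce=cv2.connectedComponentsWithStats(m.astype(np.uint8))
for i in range(1,n):
    if st[i,4]<30: continue
    zz=np.median(z[l==i])
    vs,us=np.nonzero(l==i)
    X=[]
    pts=[]
    for u,v in zip(us,vs):
        for du in(-.5,.5):
            for dv in (-.5,.5): pts.append(world("top",u+du,v+dv,z=82)[:2])
    r=cv2.minAreaRect(np.array(pts,np.float32)); print(i,st[i],"z",zz,"rect",np.round(r[0],1),np.round(r[1],1),r[2])
# racks
for nm,(v0,v1,u0,u1) in dict(test=(130,200,112,222),carry=(100,175,282,395)).items():
    s=np.zeros(g.shape,bool);s[v0:v1,u0:u1]=1
    k=s&(z>7)&(z<100)
    Q=W[k]
    for lo,hi in((8,17),(27,36),(36,50),(66,90)):
        b=Q[(Q[:,2]>lo)&(Q[:,2]<hi)]
        if len(b)<20: print(nm,lo,len(b));continue
        r=cv2.minAreaRect(b[:,:2].astype(np.float32));print(nm,lo,len(b),np.round(np.median(b[:,2]),1),np.round(r[0],1),np.round(r[1],1),round(r[2],2))
E
```

```text
table z 0.13384640810850684 0.4107466174811672 noise 63.62686592334597
1 [147 141  13  31 232] z 81.97626769221152 rect [516.5 209.3] [23.6 68.9] 85.51197052001953
2 [128 146  15  27 196] z 81.99467752276963 rect [508.9 248.7] [24. 57.] 78.77013397216797
3 [166 155  11  15 119] z 82.41424053689533 rect [503.3 170.8] [23.5 32.3] 82.8991928100586
4 [184 154  13  20 157] z 81.75754391538845 rect [501.1 130. ] [23.7 44.6] 81.44458770751953
test 8 1702 12.1 [507.  189.5] [206.4  96.7] 82.19
test 27 496 31.8 [507.3 189.5] [166.9  95.8] 82.06
test 36 151 42.7 [504.2 189.6] [164.1  84.5] 86.47
test 66 1070 82.0 [514.  189.7] [146.7  70.3] 89.38
carry 8 2454 12.1 [ 568.4 -195.5] [204.6  99.5] 80.77
carry 27 618 31.8 [ 569.1 -198. ] [195.4  96.3] 80.52
carry 36 247 41.8 [ 567.  -196.3] [201.4  86.6] 80.47
carry 66 255 72.8 [ 584.6 -102.6] [15.7 80.5] 80.83
```

Run:
```python
from h import *
from scipy.optimize import minimize
d=np.load("top_d.npy");W=cloud(d);z=W[...,2]
def fit(box,c0,yaw0,test):
    v0,v1,u0,u1=box;s=np.zeros(z.shape,bool);s[v0:v1,u0:u1]=1
    Q=W[s&(z>28)&(z<35)][:,:2]
    F=W[s&(z>9)&(z<15)][:,:2]
    def loc(q,x):
        c,s_=np.cos(x[2]),np.sin(x[2]);D=q-x[:2];return np.c_[D@[c,s_],D@[-s_,c]]
    x=np.array([*c0,yaw0])
    def cost(x):
        L=loc(Q,x);L=L[abs(L[:,1])<72]
        r=(L[:,1]+20)%40-20
        return np.mean(np.minimum(abs(r),6)**2)
    best=min(((cost([c0[0]+a*-np.sin(y),c0[1]+a*np.cos(y),y]),a,y) for a in np.arange(-8,8,.25) for y in yaw0+np.arange(-.04,.04,.0025)))
    _,a,y=best
    x=np.array([c0[0]-a*np.sin(y),c0[1]+a*np.cos(y),y])
    L=loc(Q,x);k=abs(L[:,1])<72
    G=loc(F,x)
    print(best,"x",x,"rib xrange",np.percentile(L[k,0],[1,99]),"floor x",np.percentile(G[:,0],[.5,99.5]),"floor y",np.percentile(G[:,1],[.5,99.5]))
    for y0 in(-80,-40,0,40,80):
        q=L[abs(L[:,1]-y0)<9];print(y0,len(q),q.mean(0))
    return x
fit((130,200,112,222),(507,189.5),-.136,1)
x=fit((100,175,282,395),(569,-196.3),-.162,0)
# modules
from math import degrees
g=np.zeros(z.shape,bool);g[130:200,112:222]=1
n,l,st,ce=cv2.connectedComponentsWithStats((g&(z>78)&(z<90)).astype(np.uint8))
for i in range(1,n):
    if st[i,4]<30: continue
    q=W[l==i]; r=cv2.minAreaRect(q[:,:2].astype(np.float32));print(st[i,4],np.round(r[0],1),np.round(r[1],1),round(np.radians(r[2]-90),3))
for y in(60,20,-20,-60): print(y,x[:2]+y*np.array([-np.sin(x[2]),np.cos(x[2])]))
```

```text
(np.float64(11.356643586245687), np.float64(0.75), np.float64(-0.12099999999999997)) x [ 5.07090529e+02  1.90244516e+02 -1.21000000e-01] rib xrange [-46.92103661  45.41201146] floor x [-48.48755283  48.01156617] floor y [-103.66657716  101.50519269]
-80 117 [ -1.1428369  -80.36058728]
-40 102 [ -3.55522171 -40.11243118]
0 92 [-4.85071335  0.03138964]
40 57 [-23.12019246  41.82689685]
80 50 [ 1.83449836 78.60217345]
(np.float64(3.416395372790943), np.float64(0.25), np.float64(-0.15949999999999998)) x [ 5.69039706e+02 -1.96053173e+02 -1.59500000e-01] rib xrange [-46.49851895  47.19688254] floor x [-47.28160257  48.35142369] floor y [-95.74358494 102.21135932]
-80 121 [  0.82618659 -80.11145044]
-40 107 [ 2.84159352e-03 -3.99672324e+01]
0 113 [ 1.37500162 -0.00180815]
40 93 [ 0.94644836 39.72642041]
80 107 [ 0.96454324 80.0228357 ]
320 [515.4 208.7] [22.8 66.3] -0.094
268 [507.6 248.3] [22.7 54.1] -0.207
204 [499.9 129.6] [22.3 41.5] -0.16
145 [501.8 170.1] [22.  29.6] -0.115
60 [ 578.56918053 -136.81476415]
20 [ 572.2161976  -176.30703691]
-20 [ 565.86321468 -215.79930968]
-60 [ 559.51023176 -255.29158244]
```

```bash
cat > plan.py <<'E'
from h import *
import sys
def plan(x,y,z,yaw,n,o):
    s=manip.read_state();p=s["eef_pos"];yw=s["eef_rot"][2]
    print("from",np.round(p,1),"rpy",np.round(s["eef_rot"],3),"clock",s["clock"])
    D=(np.array([x,y,z])-p)/10/n; da=(yw-yaw)/n
    if abs(da)>.12: print("turn too fast",da)
    if np.linalg.norm(D)>4.1: print("too fast")
    for i in range(n):
        c,q=np.cos(yw),np.sin(yw)
        print([o,[round(float(D[0]*c+D[1]*q),2),round(float(D[0]*q-D[1]*c),2),round(float(-D[2]),2)],round(float(da),3)])
        yw-=da
if __name__=="__main__":
    a=[float(v) for v in sys.argv[1:]];plan(*a[:4],int(a[4]),a[5])
E
python3 plan.py 515.4 208.7 140 -0.094 20 1
```

```text
from [ 244.  -492.7  205. ] rpy [-3.142e+00  1.000e-03 -1.111e+00] clock 0.1
[1.0, [-2.54, -2.77, 0.32], -0.051]
[1.0, [-2.4, -2.9, 0.32], -0.051]
[1.0, [-2.25, -3.02, 0.32], -0.051]
[1.0, [-2.09, -3.13, 0.32], -0.051]
[1.0, [-1.93, -3.23, 0.32], -0.051]
[1.0, [-1.76, -3.32, 0.32], -0.051]
[1.0, [-1.59, -3.41, 0.32], -0.051]
[1.0, [-1.42, -3.48, 0.32], -0.051]
[1.0, [-1.24, -3.55, 0.32], -0.051]
[1.0, [-1.05, -3.61, 0.32], -0.051]
[1.0, [-0.87, -3.66, 0.32], -0.051]
[1.0, [-0.68, -3.7, 0.32], -0.051]
[1.0, [-0.49, -3.73, 0.32], -0.051]
[1.0, [-0.3, -3.75, 0.32], -0.051]
[1.0, [-0.11, -3.76, 0.32], -0.051]
[1.0, [0.08, -3.76, 0.32], -0.051]
[1.0, [0.27, -3.75, 0.32], -0.051]
[1.0, [0.46, -3.73, 0.32], -0.051]
[1.0, [0.65, -3.7, 0.32], -0.051]
[1.0, [0.84, -3.67, 0.32], -0.051]
```

>>> arm_command(steps=[[1, [-2.5, -2.8, 0.3], -0.05], [1, [-2.4, -2.9, 0.3], -0.05], [1, [-2.2, -3.0, 0.3], -0.05], [1, [-2.1, -3.1, 0.3], -0.05], [1, [-1.9, -3.2, 0.3], -0.05]], force=40)

```text
clock: 0.52
eef_pos: [312.5, -317.0, 190.0]
eef_rot: [-3.142, 0.0, -0.859]
wrist_force: [0.4, -0.8, -0.4]
finger_gap: 94.1
```

>>> arm_command(steps=[[1, [-1.8, -3.3, 0.3], -0.05], [1, [-1.6, -3.4, 0.3], -0.05], [1, [-1.4, -3.5, 0.3], -0.05], [1, [-1.2, -3.5, 0.3], -0.05], [1, [-1.0, -3.6, 0.3], -0.05]])

```text
clock: 0.93
eef_pos: [381.4, -142.9, 175.3]
eef_rot: [3.142, -0.0, -0.609]
wrist_force: [0.6, -0.5, -0.2]
finger_gap: 94.2
```

>>> arm_command(steps=[[1, [-0.9, -3.7, 0.3], -0.05], [1, [-0.7, -3.7, 0.3], -0.05], [1, [-0.5, -3.7, 0.3], -0.05], [1, [-0.3, -3.7, 0.3], -0.05], [1, [-0.1, -3.7, 0.3], -0.05]])

```text
clock: 1.35
eef_pos: [450.5, 31.3, 160.2]
eef_rot: [3.142, 0.0, -0.358]
wrist_force: [0.8, -0.8, -0.2]
finger_gap: 94.0
```

```bash
python3 plan.py 515.4 208.7 140 -0.094 6 1
```

```text
from [450.5  31.3 160.2] rpy [ 3.142  0.    -0.358] clock 1.35
[1.0, [-0.02, -3.15, 0.34], -0.044]
[1.0, [0.12, -3.15, 0.34], -0.044]
[1.0, [0.25, -3.14, 0.34], -0.044]
[1.0, [0.39, -3.12, 0.34], -0.044]
[1.0, [0.53, -3.1, 0.34], -0.044]
[1.0, [0.67, -3.08, 0.34], -0.044]
```

Tracking is accurate.

>>> arm_command(steps=[[1, [0.0, -3.15, 0.3], -0.044], [1, [0.1, -3.15, 0.3], -0.044], [1, [0.25, -3.15, 0.3], -0.044], [1, [0.4, -3.1, 0.3], -0.044], [1, [0.5, -3.1, 0.3], -0.044]])

```text
clock: 1.77
eef_pos: [504.8, 178.5, 145.0]
eef_rot: [3.141, 0.0, -0.139]
wrist_force: [-0.4, -0.5, -0.2]
finger_gap: 93.8
```

>>> arm_command(steps=[[1, [0.65, -3.1, 0.3], -0.044], [1, [0, 0, 0], 0], [1, [0, 0, 0], 0]])

```text
clock: 2.02
eef_pos: [515.1, 207.6, 141.5]
eef_rot: [3.141, 0.001, -0.095]
wrist_force: [0.7, -0.5, -0.1]
finger_gap: 93.8
```

```bash
python3 plan.py 515.4 208.7 45 -0.094 5 1
python3 - <<'E'
from cell import manip
import cv2
p,d=manip.camera("wrist");cv2.imwrite("pics/w1.png",p[:,:,::-1])
E
```

```text
from [515.1 207.6 141.5] rpy [ 3.141e+00  1.000e-03 -9.500e-02] clock 2.0167
[1.0, [0.0, -0.02, 1.93], -0.0]
[1.0, [0.0, -0.02, 1.93], -0.0]
[1.0, [0.0, -0.02, 1.93], -0.0]
[1.0, [0.0, -0.02, 1.93], -0.0]
[1.0, [0.0, -0.02, 1.93], -0.0]
```

View pics/w1.png

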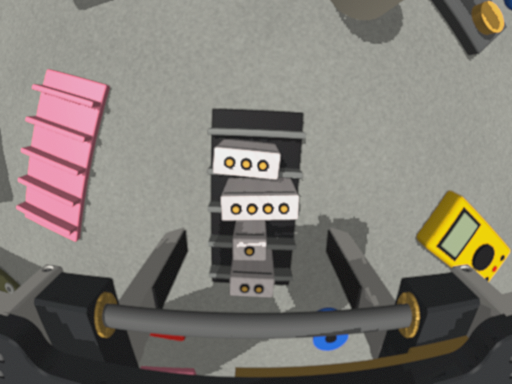

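Run:
```python
from h import *
c=manip.calibration("wrist");T=np.linalg.inv(c["tool_from_camera"])
for dx in(-33,0,33):
    P=T@[dx,-1,59.5,1];r=np.hypot(P[0],P[1]);th=np.arctan2(r,P[2]);print(c["cx"]+c["fx"]*th*P[0]/r,c["cy"]+c["fy"]*th*P[1]/r)
```

```text
218.27701928592498 209.91605960234588
256.66697351615744 209.99826227890048
295.0514117443334 209.94004776210141
```

>>> arm_command(steps=[[1, [0.1, -0.1, 2.5], 0], [1, [0, -0.1, 2.5], 0], [1, [0, 0, 2.0], 0], [1, [0, 0, 1.5], 0], [1, [0, 0, 1.1], 0]])

```text
clock: 2.48
eef_pos: [516.0, 207.3, 45.2]
eef_rot: [3.141, 0.001, -0.099]
wrist_force: [0.5, -0.1, -0.0]
finger_gap: 94.0
```

>>> arm_command(steps=[[0, [0, 0, 0], 0], [0, [0, 0, 0], 0], [0, [0, 0, 0], 0], [0, [0, 0, 0], 0], [0, [0, 0, 0], 0]])

```text
clock: 2.9
eef_pos: [517.2, 208.7, 47.5]
eef_rot: [-3.141, -0.002, -0.097]
wrist_force: [-0.7, -1.5, 5.4]
finger_gap: 65.5
```

>>> arm_command(steps=[[0, [0, 0, 0], 0], [0, [0, 0, -1], 0], [0, [0, 0, -2], 0], [0, [0, 0, -2], 0], [0, [0, 0, -2], 0]])

```text
clock: 3.32
eef_pos: [516.3, 208.6, 117.7]
eef_rot: [3.141, 0.001, -0.097]
wrist_force: [-0.1, 0.3, -2.2]
finger_gap: 66.0
```

>>> arm_command(steps=[[0, [0, 0, -1.5], 0], [0, [0, 0, -0.5], 0], [0, [0, 0, 0], 0]])

```text
clock: 3.57
eef_pos: [517.0, 208.8, 137.8]
eef_rot: [-3.141, -0.002, -0.097]
wrist_force: [0.3, 0.1, -3.0]
finger_gap: 65.7
```

```bash
python3 plan.py 579 -137 137 -0.16 14 0
python3 - <<'E'
from cell import manip
import cv2
print(manip.read_state()["wrist_force"])
p,d=manip.camera("wrist");cv2.imwrite("pics/w2.png",p[:,:,::-1])
E
```

```text
from [517.  208.8 137.8] rpy [-3.141e+00 -2.000e-03 -9.700e-02] clock 3.5667
[0.0, [0.68, 2.42, 0.01], 0.005]
[0.0, [0.69, 2.41, 0.01], 0.005]
[0.0, [0.7, 2.41, 0.01], 0.005]
[0.0, [0.71, 2.41, 0.01], 0.005]
[0.0, [0.72, 2.4, 0.01], 0.005]
[0.0, [0.73, 2.4, 0.01], 0.005]
[0.0, [0.75, 2.4, 0.01], 0.005]
[0.0, [0.76, 2.39, 0.01], 0.005]
[0.0, [0.77, 2.39, 0.01], 0.005]
[0.0, [0.78, 2.39, 0.01], 0.005]
[0.0, [0.79, 2.38, 0.01], 0.005]
[0.0, [0.8, 2.38, 0.01], 0.005]
[0.0, [0.81, 2.37, 0.01], 0.005]
[0.0, [0.82, 2.37, 0.01], 0.005]
[ 0.25159972  0.07956191 -3.03822379]
```

View pics/w2.png

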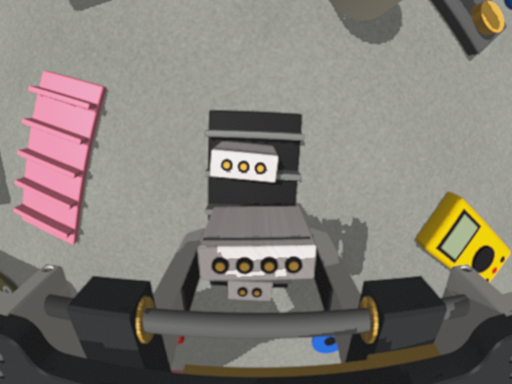

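Module4 is held upright and level (jacks along y≈265). Next I carry it across.

>>> arm_command(steps=[[0, [0.35, 1.2, 0], 0.005], [0, [0.7, 2.4, 0], 0.005], [0, [0.7, 2.4, 0], 0.005], [0, [0.7, 2.4, 0], 0.005], [0, [0.7, 2.4, 0], 0.005]])

```text
clock: 4.03
eef_pos: [535.8, 96.0, 135.2]
eef_rot: [3.141, 0.002, -0.122]
wrist_force: [-0.2, 0.7, -2.6]
finger_gap: 66.0
```

>>> arm_command(steps=[[0, [0.7, 2.4, 0], 0.005], [0, [0.75, 2.4, 0], 0.005], [0, [0.75, 2.4, 0], 0.005], [0, [0.75, 2.4, 0], 0.005], [0, [0.8, 2.4, 0], 0.005]])

```text
clock: 4.45
eef_pos: [557.0, -27.9, 135.2]
eef_rot: [3.141, 0.002, -0.148]
wrist_force: [1.0, -0.1, -2.4]
finger_gap: 65.9
```

>>> arm_command(steps=[[0, [0.8, 2.4, 0], 0.005], [0, [0.8, 2.4, 0], 0.005], [0, [0.8, 2.4, 0], 0.005], [0, [0.8, 1.8, 0], 0.0], [0, [0.4, 1, 0], 0.0]])

```text
clock: 4.87
eef_pos: [577.3, -133.0, 135.0]
eef_rot: [3.142, 0.002, -0.164]
wrist_force: [0.4, 0.2, -3.5]
finger_gap: 65.9
```

>>> arm_command(steps=[[0, [0, 0, 0], 0], [0, [0, 0, 0], 0]])

```text
clock: 5.03
eef_pos: [577.3, -130.3, 135.6]
eef_rot: [-3.141, 0.001, -0.163]
wrist_force: [0.4, 0.4, -1.9]
finger_gap: 65.6
```

```bash
python3 plan.py 579 -137 137 -0.16 1 0
```

```text
from [ 577.3 -130.3  135.6] rpy [-3.141e+00  1.000e-03 -1.630e-01] clock 5.0333
[0.0, [0.27, 0.63, -0.14], -0.003]
```

>>> arm_command(steps=[[0, [0.25, 0.55, 0], 0], [0, [0, 0, 0], 0], [0, [0, 0, 0], 0]])

```text
clock: 5.28
eef_pos: [579.4, -135.7, 136.5]
eef_rot: [3.142, -0.0, -0.161]
wrist_force: [0.7, -0.3, -2.3]
finger_gap: 66.2
```

```bash
python3 plan.py 579 -137 137 -0.16 1 0;python3 - <<'E'
from h import *
for n in ("top","side","wrist"):
    p,d=manip.camera(n);cv2.imwrite(f"pics/{n}3.png",p[:,:,::-1]);np.save(n+"3.npy",d)
    print(manip.read_state()["eef_pos"])
E
python3 -c "
import cv2
p=cv2.imread('pics/top3.png');cv2.imwrite('pics/top3c.png',cv2.resize(p[80:200,260:420],None,fx=5,fy=5))"
```

```text
from [ 579.4 -135.7  136.5] rpy [ 3.142 -0.    -0.161] clock 5.2833
[0.0, [-0.02, 0.13, -0.05], -0.001]
[ 579.38744452 -135.68392507  136.46855801]
[ 579.38251681 -135.72958284  136.47868507]
[ 579.39873423 -135.77559337  136.53411103]
```

View pics/top3c.png

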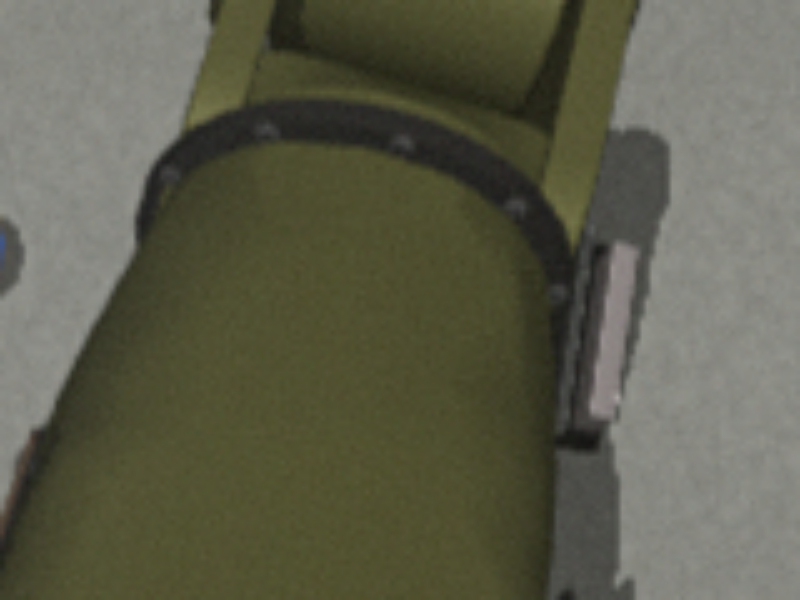

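View pics/wrist3.png

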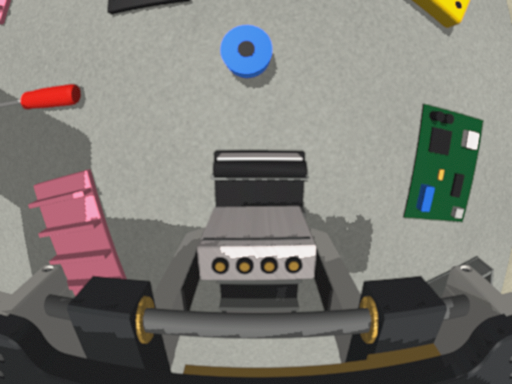

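```bash
cat >> h.py <<'E'
RK=(569.3,-196.1,-0.160)
def rk(x,y,z):
    c,s=np.cos(RK[2]),np.sin(RK[2]);return np.array([RK[0]+c*x-s*y,RK[1]+s*x+c*y,z])
def toolT(s):
    from scipy.spatial.transform import Rotation as Ro
    T=np.eye(4);T[:3,:3]=Ro.from_euler("xyz",s["eef_rot"]).as_matrix();T[:3,3]=s["eef_pos"];return T
def wcloud(d,s):
    c=manip.calibration("wrist");v,u=np.mgrid[0:384,0:512]
    a=(u-c["cx"])/c["fx"];b=(v-c["cy"])/c["fy"];r=np.hypot(a,b)+1e-9
    k=np.tan(r)/r
    P=np.stack([a*k*d,b*k*d,d,np.ones_like(d)],-1)
    return (P@(toolT(s)@c["tool_from_camera"]).T)[...,:3]
E
python3 - <<'E'
from h import *
s=manip.read_state();d=np.load("wrist3.npy");W=wcloud(d,s)
L=W-np.array([RK[0],RK[1],0]);c,q=np.cos(RK[2]),np.sin(RK[2])
X=L[...,0]*c+L[...,1]*q;Y=-L[...,0]*q+L[...,1]*c;Z=W[...,2]
b=(Z>68)&(Z<78)&(abs(X)<60)&(Y>80)
b[:130]=0
print("bar",b.sum(),[np.percentile(a[b],[2,50,98]).round(1) for a in(X,Y,Z)])
r=(Z>29)&(Z<34.5)&(abs(X)<60)&(Y>65)&(Y<86);print("rib80",r.sum(),r.sum() and [np.percentile(a[r],[2,50,98]).round(1) for a in(X,Y,Z)])
# held module top region
m=np.zeros(Z.shape,bool);m[245:278,205:312]=1
print("modtop",[np.percentile(a[m&(d>0)],[5,50,95]).round(1) for a in(X,Y,Z)])
t=W[10:20,300:380,2];print("table",np.median(t))
E
```

```text
bar 1686 [array([-35.2,   2.3,  40.3]), array([ 89.9,  97.8, 104.1]), array([69.1, 74.2, 76.3])]
rib80 195 [array([-44.5,   0.7,  49.9]), array([78.9, 80. , 83.5]), array([31.6, 33.5, 34.4])]
modtop [array([-25.8,   1. ,  27.9]), array([55.4, 66. , 74.1]), array([171.4, 172.8, 175.7])]
table 1.585144330462441
```

>>> arm_command(steps=[[0, [0, 0.2, 1.5], 0], [0, [0, 0.05, 2.0], 0], [0, [0, 0, 2.0], 0], [0, [0, 0, 1.5], 0], [0, [0, 0, 1.0], 0]])

```text
clock: 5.85
eef_pos: [578.4, -138.3, 54.8]
eef_rot: [-3.141, 0.002, -0.162]
wrist_force: [-0.8, -0.1, -2.5]
finger_gap: 66.0
```

>>> arm_command(steps=[[0, [0, 0, 0.6], 0], [0, [0, 0, 0.3], 0], [0, [0, 0, 0], 0], [0, [0, 0, 0], 0]])

```text
clock: 6.18
eef_pos: [579.4, -138.8, 48.2]
eef_rot: [3.141, -0.001, -0.162]
wrist_force: [-0.2, 0.6, -2.8]
finger_gap: 65.9
```

>>> arm_command(steps=[[0, [0, 0, 0.15], 0], [0, [0, 0, 0], 0], [0, [0, 0, 0], 0]])

```text
clock: 6.43
eef_pos: [579.6, -138.9, 47.5]
eef_rot: [3.141, -0.002, -0.162]
wrist_force: [-2.7, 1.0, 9.3]
finger_gap: 66.0
```

>>> arm_command(steps=[[1, [0, 0, 0], 0], [1, [0, 0, 0], 0], [1, [0, 0, 0], 0], [1, [0, 0, 0], 0]])

```text
clock: 6.77
eef_pos: [579.1, -138.8, 46.0]
eef_rot: [3.142, -0.0, -0.162]
wrist_force: [-0.5, 0.2, 0.2]
finger_gap: 89.1
```

>>> arm_command(steps=[[1, [0, 0, -1.5], 0], [1, [0, 0, -2.5], 0], [1, [0, 0, -2.5], 0], [1, [0, 0, -2], 0], [1, [0, 0, -0.5], 0]])

```text
clock: 7.18
eef_pos: [580.2, -139.1, 139.4]
eef_rot: [3.141, -0.005, -0.162]
wrist_force: [-0.1, 0.2, -0.7]
finger_gap: 93.9
```

```bash
python3 plan.py 507.6 248.3 140 -0.207 11 1
cat > chk.py <<'E'
from h import *
import sys
s=manip.read_state();p,d=manip.camera("wrist");cv2.imwrite(f"pics/{sys.argv[1]}.png",p[:,:,::-1])
W=wcloud(d,s);Z=W[...,2]
n,l,st,ce=cv2.connectedComponentsWithStats(((Z>79)&(Z<92)&(p.min(2)>110)).astype(np.uint8))
for i in range(1,n):
    if st[i,4]<100: continue
    q=W[l==i];r=cv2.minAreaRect(q[:,:2].astype(np.float32));print(ce[i].round(),st[i,4],"world",np.round(r[0],1),np.round(r[1],1),round(np.radians(r[2]),3))
E
python3 chk.py w4
```

```text
from [ 580.2 -139.1  139.4] rpy [ 3.141 -0.005 -0.162] clock 7.1833
[1.0, [-1.22, -3.37, -0.01], 0.004]
[1.0, [-1.23, -3.36, -0.01], 0.004]
[1.0, [-1.25, -3.36, -0.01], 0.004]
[1.0, [-1.26, -3.35, -0.01], 0.004]
[1.0, [-1.27, -3.35, -0.01], 0.004]
[1.0, [-1.29, -3.34, -0.01], 0.004]
[1.0, [-1.3, -3.34, -0.01], 0.004]
[1.0, [-1.32, -3.33, -0.01], 0.004]
[1.0, [-1.33, -3.33, -0.01], 0.004]
[1.0, [-1.34, -3.32, -0.01], 0.004]
[1.0, [-1.36, -3.32, -0.01], 0.004]
[256. 208.] 1658 world [ 579.7 -136.5] [22.4 66.4] 1.421
```

View pics/w4.png

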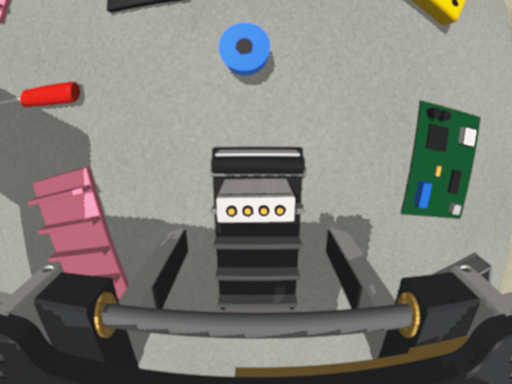

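Module4 stands upright in the slot beside the handle (white top at (256,208)). Module3 is next.

>>> arm_command(steps=[[1, [-1.2, -3.4, 0], 0.004], [1, [-1.2, -3.4, 0], 0.004], [1, [-1.25, -3.35, 0], 0.004], [1, [-1.25, -3.35, 0], 0.004], [1, [-1.25, -3.35, 0], 0.004]])

```text
clock: 7.65
eef_pos: [545.8, 39.2, 134.5]
eef_rot: [3.141, 0.002, -0.182]
wrist_force: [0.5, 0.6, 0.4]
finger_gap: 93.6
```

>>> arm_command(steps=[[1, [-1.3, -3.35, 0], 0.004], [1, [-1.3, -3.35, 0], 0.004], [1, [-1.3, -3.35, 0], 0.004], [1, [-1.3, -3.3, 0], 0.004], [1, [-1.3, -3.3, 0], 0.004]])

```text
clock: 8.07
eef_pos: [513.4, 215.0, 134.5]
eef_rot: [3.141, 0.001, -0.202]
wrist_force: [0.5, -0.6, -0.0]
finger_gap: 94.1
```

>>> arm_command(steps=[[1, [-1.4, -3.3, 0], 0.004], [1, [0, 0, 0], 0], [1, [0, 0, 0], 0], [1, [0, 0, 0], 0]])

```text
clock: 8.4
eef_pos: [507.1, 248.2, 134.8]
eef_rot: [3.141, 0.001, -0.206]
wrist_force: [0.1, 0.1, 0.6]
finger_gap: 93.6
```

```bash
python3 plan.py 507.6 248.3 46 -0.207 5 1; python3 chk.py w5
```

```text
from [507.1 248.2 134.8] rpy [ 3.141e+00  1.000e-03 -2.060e-01] clock 8.4
[1.0, [0.01, -0.0, 1.78], 0.0]
[1.0, [0.01, -0.0, 1.78], 0.0]
[1.0, [0.01, -0.0, 1.78], 0.0]
[1.0, [0.01, -0.0, 1.78], 0.0]
[1.0, [0.01, -0.0, 1.78], 0.0]
[392.  10.] 319 world [651.3 398.9] [64.  18.7] 0.054
[260. 210.] 1409 world [510.2 250.2] [22.4 54. ] 1.37
[271. 288.] 528 world [504.9 172.2] [22.6 29.8] 1.442
```

View pics/w5.png

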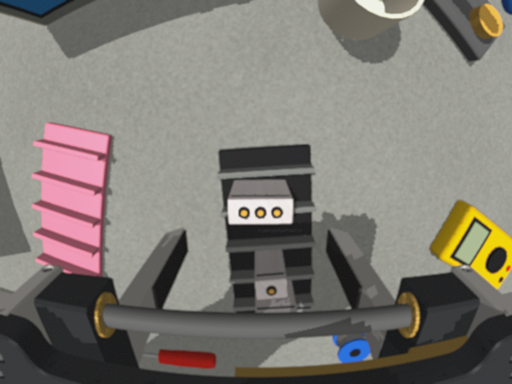

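>>> arm_command(steps=[[1, [0.1, 0, 2.4], 0], [1, [0, 0, 2.4], 0], [1, [0, 0, 2.0], 0], [1, [0, 0, 1.3], 0], [1, [0, 0, 0.7], 0]])

```text
clock: 8.87
eef_pos: [507.9, 246.8, 45.8]
eef_rot: [3.14, 0.002, -0.208]
wrist_force: [-0.9, 0.1, 0.2]
finger_gap: 93.7
```

>>> arm_command(steps=[[0, [0, 0, 0], 0], [0, [0, 0, 0], 0], [0, [0, 0, 0], 0], [0, [0, 0, 0], 0], [0, [0, 0, 0], 0]])

```text
clock: 9.28
eef_pos: [508.7, 248.5, 48.7]
eef_rot: [-3.141, -0.001, -0.206]
wrist_force: [0.6, -0.3, -0.3]
finger_gap: 64.1
```

>>> arm_command(steps=[[0, [0, 0, 0], 0], [0, [0, 0, 0], 0], [0, [0, 0, -1.2], 0], [0, [0, 0, -2], 0], [0, [0, 0, -2], 0]])

```text
clock: 9.7
eef_pos: [507.9, 248.3, 100.8]
eef_rot: [3.141, 0.001, -0.206]
wrist_force: [0.3, 0.4, -1.4]
finger_gap: 53.5
```

>>> arm_command(steps=[[0, [0, 0, -2], 0], [0, [0, 0, -1.3], 0], [0, [0, 0, -0.5], 0], [0, [0, 0, 0], 0], [0, [0, 0, 0], 0]])

```text
clock: 10.12
eef_pos: [508.1, 248.4, 137.6]
eef_rot: [3.141, 0.0, -0.206]
wrist_force: [-0.4, -0.2, -2.9]
finger_gap: 53.7
```

```bash
python3 plan.py 572.5 -176.3 137 -0.16 15 0
```

```text
from [508.1 248.4 137.6] rpy [ 3.141  0.    -0.206] clock 10.1167
[0.0, [1.0, 2.68, 0.0], -0.003]
[0.0, [0.99, 2.69, 0.0], -0.003]
[0.0, [0.98, 2.69, 0.0], -0.003]
[0.0, [0.97, 2.69, 0.0], -0.003]
[0.0, [0.97, 2.7, 0.0], -0.003]
[0.0, [0.96, 2.7, 0.0], -0.003]
[0.0, [0.95, 2.7, 0.0], -0.003]
[0.0, [0.94, 2.7, 0.0], -0.003]
[0.0, [0.93, 2.71, 0.0], -0.003]
[0.0, [0.92, 2.71, 0.0], -0.003]
[0.0, [0.92, 2.71, 0.0], -0.003]
[0.0, [0.91, 2.72, 0.0], -0.003]
[0.0, [0.9, 2.72, 0.0], -0.003]
[0.0, [0.89, 2.72, 0.0], -0.003]
[0.0, [0.88, 2.72, 0.0], -0.003]
```

>>> arm_command(steps=[[0, [0.5, 1.4, 0], 0], [0, [1.0, 2.7, 0], -0.003], [0, [1.0, 2.7, 0], -0.003], [0, [1.0, 2.7, 0], -0.003], [0, [1.0, 2.7, 0], -0.003]])

```text
clock: 10.53
eef_pos: [527.4, 118.6, 136.7]
eef_rot: [3.141, 0.002, -0.193]
wrist_force: [0.1, 0.9, -2.7]
finger_gap: 53.6
```

>>> arm_command(steps=[[0, [1.0, 2.7, 0], -0.003], [0, [0.95, 2.7, 0], -0.003], [0, [0.95, 2.7, 0], -0.003], [0, [0.95, 2.7, 0], -0.003], [0, [0.95, 2.7, 0], -0.003]])

```text
clock: 10.95
eef_pos: [549.3, -23.1, 136.7]
eef_rot: [3.141, 0.002, -0.179]
wrist_force: [-0.1, 0.0, -2.1]
finger_gap: 53.9
```

>>> arm_command(steps=[[0, [0.9, 2.7, 0], -0.003], [0, [0.9, 2.7, 0], -0.003], [0, [0.9, 2.7, 0], -0.003], [0, [0.9, 2.7, 0], -0.003], [0, [0.9, 2.5, 0], -0.003]])

```text
clock: 11.37
eef_pos: [570.8, -161.9, 136.6]
eef_rot: [-3.141, 0.002, -0.164]
wrist_force: [0.9, -0.1, -1.6]
finger_gap: 53.8
```

>>> arm_command(steps=[[0, [0.4, 1.4, 0], 0], [0, [0, 0, 0], 0], [0, [0, 0, 0], 0], [0, [0, 0, 0], 0]])

```text
clock: 11.7
eef_pos: [572.7, -173.8, 137.4]
eef_rot: [-3.141, 0.001, -0.163]
wrist_force: [-0.0, -0.2, -1.7]
finger_gap: 53.7
```

```bash
python3 plan.py 572.5 -176.3 137 -0.16 1 0;python3 chk.py w6
```

```text
from [ 572.7 -173.8  137.4] rpy [-3.141e+00  1.000e-03 -1.630e-01] clock 11.7
[0.0, [0.02, 0.25, 0.04], -0.003]
[257. 168.] 1861 world [ 579.5 -136.5] [22.7 66.1] 1.422
```

View pics/w6.png

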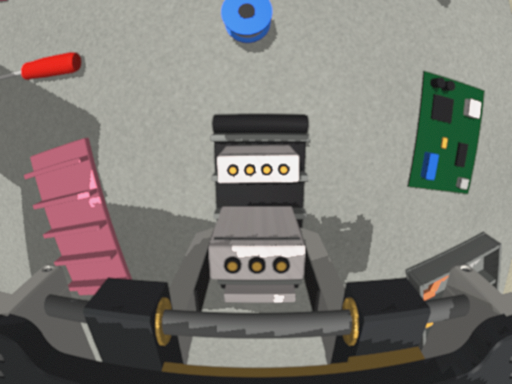

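>>> arm_command(steps=[[0, [0, 0.3, 1.5], 0], [0, [0, 0.05, 2.2], 0], [0, [0, 0, 2.2], 0], [0, [0, 0, 1.5], 0], [0, [0, 0, 0.8], 0]])

```text
clock: 12.17
eef_pos: [571.6, -176.9, 53.9]
eef_rot: [-3.141, 0.003, -0.163]
wrist_force: [0.6, 0.2, -2.2]
finger_gap: 53.8
```

>>> arm_command(steps=[[0, [0, 0, 0.5], 0], [0, [0, 0, 0.1], 0], [0, [0, 0, 0], 0], [0, [0, 0, 0], 0]])

```text
clock: 12.5
eef_pos: [572.9, -178.4, 50.9]
eef_rot: [3.141, -0.001, -0.164]
wrist_force: [-1.1, 0.3, -1.6]
finger_gap: 54.0
```

>>> arm_command(steps=[[0, [0, 0, 0.15], 0], [0, [0, 0, 0.1], 0], [0, [0, 0, 0], 0], [0, [0, 0, 0], 0]])

```text
clock: 12.83
eef_pos: [572.8, -178.5, 48.5]
eef_rot: [3.141, -0.001, -0.164]
wrist_force: [-2.1, 0.1, 4.9]
finger_gap: 53.6
```

Contact with the floor, so I release.

>>> arm_command(steps=[[1, [0, 0, 0], 0], [1, [0, 0, 0], 0], [1, [0, 0, 0], 0], [1, [0, 0, 0], 0], [1, [0, 0, 0], 0]])

```text
clock: 13.25
eef_pos: [572.4, -178.4, 47.4]
eef_rot: [-3.142, 0.0, -0.164]
wrist_force: [0.0, 0.1, 0.4]
finger_gap: 83.4
```

>>> arm_command(steps=[[1, [0, 0, -1.5], 0], [1, [0, 0, -2.5], 0], [1, [0, 0, -2.5], 0], [1, [0, 0, -2], 0], [1, [0, 0, -0.5], 0]])

```text
clock: 13.67
eef_pos: [573.6, -178.8, 140.9]
eef_rot: [3.141, -0.005, -0.164]
wrist_force: [1.1, 0.2, 1.0]
finger_gap: 94.1
```

```bash
python3 chk.py w7; python3 plan.py 500.5 129.6 139 -0.16 9 1
```

```text
[255. 161.] 1806 world [ 579.7 -136.5] [22.6 66.6] 1.419
[255. 208.] 1389 world [ 573.  -176.4] [22.4 54. ] 1.407
from [ 573.3 -178.7  140. ] rpy [ 3.141 -0.004 -0.164] clock 13.7167
[1.0, [-1.36, -3.25, 0.01], -0.0]
[1.0, [-1.36, -3.25, 0.01], -0.0]
[1.0, [-1.35, -3.25, 0.01], -0.0]
[1.0, [-1.35, -3.25, 0.01], -0.0]
[1.0, [-1.35, -3.25, 0.01], -0.0]
[1.0, [-1.35, -3.25, 0.01], -0.0]
[1.0, [-1.35, -3.25, 0.01], -0.0]
[1.0, [-1.35, -3.25, 0.01], -0.0]
[1.0, [-1.35, -3.25, 0.01], -0.0]
```

View pics/w7.png

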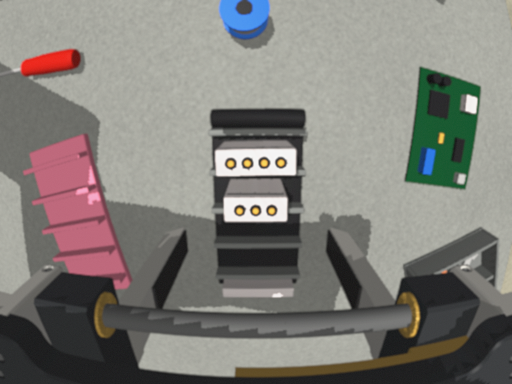

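Module4 is at (255,161) and module3 at (255,208), both upright in their own slots. On to module2.

>>> arm_command(steps=[[1, [-1.35, -3.25, 0], 0], [1, [-1.35, -3.25, 0], 0], [1, [-1.35, -3.25, 0], 0], [1, [-1.35, -3.25, 0], 0], [1, [-1.35, -3.25, 0], 0]])

```text
clock: 14.13
eef_pos: [531.1, -5.6, 136.0]
eef_rot: [3.141, 0.002, -0.164]
wrist_force: [0.4, 0.4, -0.0]
finger_gap: 93.8
```

>>> arm_command(steps=[[1, [-1.35, -3.25, 0], 0], [1, [-1.35, -3.25, 0], 0], [1, [-1.35, -3.25, 0], 0], [1, [-1.35, -3.2, 0], 0], [1, [0, 0, 0], 0]])

```text
clock: 14.55
eef_pos: [498.3, 133.9, 136.1]
eef_rot: [-3.142, 0.002, -0.16]
wrist_force: [0.5, 0.2, 0.2]
finger_gap: 94.0
```

>>> arm_command(steps=[[1, [0, 0, 0], 0], [1, [0, 0, 0], 0], [1, [0, 0, 0], 0]])

```text
clock: 14.8
eef_pos: [500.3, 128.6, 136.8]
eef_rot: [3.141, 0.001, -0.165]
wrist_force: [-0.2, -0.1, 0.0]
finger_gap: 94.0
```

```bash
python3 chk.py w8; python3 plan.py 500.5 129.6 46 -0.16 1 1
```

```text
[253. 161.] 939 world [504.7 172.5] [22.4 30.3] 1.438
[259. 208.] 1118 world [502.7 131.7] [22.3 42.2] 1.427
from [500.4 128.5 137. ] rpy [ 3.141e+00  1.000e-03 -1.650e-01] clock 14.85
too fast
[1.0, [-0.0, -0.11, 9.1], -0.005]
```

>>> arm_command(steps=[[1, [0.05, -0.1, 2.4], -0.01], [1, [0, 0, 2.4], 0], [1, [0, 0, 2.2], 0], [1, [0, 0, 1.3], 0], [1, [0, 0, 0.7], 0]])

```text
clock: 15.27
eef_pos: [500.2, 129.3, 45.5]
eef_rot: [3.141, 0.002, -0.156]
wrist_force: [-0.6, 0.9, -0.3]
finger_gap: 93.8
```

>>> arm_command(steps=[[0, [0, 0, 0], 0], [0, [0, 0, 0], 0], [0, [0, 0, 0], 0], [0, [0, 0, 0], 0], [0, [0, 0, 0], 0]])

```text
clock: 15.68
eef_pos: [501.3, 130.5, 48.2]
eef_rot: [-3.141, -0.001, -0.154]
wrist_force: [0.9, -1.0, -0.9]
finger_gap: 64.1
```

>>> arm_command(steps=[[0, [0, 0, 0], 0], [0, [0, 0, 0], 0], [0, [0, 0, 0], 0], [0, [0, 0, 0], 0]])

```text
clock: 16.02
eef_pos: [501.1, 130.5, 47.7]
eef_rot: [-3.141, -0.001, -0.154]
wrist_force: [1.0, -0.1, 1.4]
finger_gap: 41.8
```

>>> arm_command(steps=[[0, [0, 0, -0.5], 0], [0, [0, 0, -1.5], 0], [0, [0, 0, -2], 0], [0, [0, 0, -2], 0], [0, [0, 0, -1.5], 0]])

```text
clock: 16.43
eef_pos: [500.9, 130.5, 124.1]
eef_rot: [-3.141, -0.0, -0.154]
wrist_force: [0.7, -0.5, -1.9]
finger_gap: 41.7
```

>>> arm_command(steps=[[0, [0, 0, -1], 0], [0, [0, 0, -0.5], 0], [0, [0, 0, 0], 0], [0, [0, 0, 0], 0]])

```text
clock: 16.77
eef_pos: [500.5, 130.4, 136.8]
eef_rot: [3.141, 0.001, -0.154]
wrist_force: [-0.5, -0.7, -1.4]
finger_gap: 42.0
```

```bash
python3 plan.py 566 -218 137 -0.16 13 0
```

```text
from [500.5 130.4 136.8] rpy [ 3.141e+00  1.000e-03 -1.540e-01] clock 16.7667
[0.0, [0.91, 2.57, -0.0], 0.0]
[0.0, [0.91, 2.57, -0.0], 0.0]
[0.0, [0.91, 2.57, -0.0], 0.0]
[0.0, [0.91, 2.57, -0.0], 0.0]
[0.0, [0.91, 2.57, -0.0], 0.0]
[0.0, [0.91, 2.57, -0.0], 0.0]
[0.0, [0.92, 2.57, -0.0], 0.0]
[0.0, [0.92, 2.57, -0.0], 0.0]
[0.0, [0.92, 2.57, -0.0], 0.0]
[0.0, [0.92, 2.57, -0.0], 0.0]
[0.0, [0.92, 2.57, -0.0], 0.0]
[0.0, [0.92, 2.57, -0.0], 0.0]
[0.0, [0.92, 2.57, -0.0], 0.0]
```

>>> arm_command(steps=[[0, [0.4, 1.3, 0], 0], [0, [0.9, 2.55, 0], 0], [0, [0.9, 2.55, 0], 0], [0, [0.9, 2.55, 0], 0], [0, [0.9, 2.55, 0], 0]])

```text
clock: 17.18
eef_pos: [522.3, 9.5, 136.3]
eef_rot: [3.141, 0.002, -0.154]
wrist_force: [0.2, 1.3, -1.8]
finger_gap: 41.7
```

>>> arm_command(steps=[[0, [0.95, 2.6, 0], 0], [0, [0.95, 2.6, 0], 0], [0, [0.95, 2.6, 0], 0], [0, [0.95, 2.6, 0], 0], [0, [0.95, 2.6, 0], 0]])

```text
clock: 17.6
eef_pos: [549.3, -126.3, 136.1]
eef_rot: [-3.141, 0.002, -0.154]
wrist_force: [0.0, -0.1, -2.2]
finger_gap: 41.8
```

>>> arm_command(steps=[[0, [0.9, 2.55, 0], 0], [0, [0.9, 2.55, 0], 0], [0, [0.9, 2.55, 0], 0], [0, [0.5, 1.3, 0], 0], [0, [0, 0, 0], 0]])

```text
clock: 18.02
eef_pos: [567.3, -220.6, 136.0]
eef_rot: [-3.141, 0.002, -0.157]
wrist_force: [-0.1, 0.3, -1.5]
finger_gap: 42.0
```

>>> arm_command(steps=[[0, [0, 0, 0], 0], [0, [0, 0, 0], 0], [0, [0, 0, 0], 0]])

```text
clock: 18.27
eef_pos: [567.6, -217.2, 137.2]
eef_rot: [-3.141, 0.0, -0.153]
wrist_force: [-0.4, 0.8, -1.6]
finger_gap: 41.9
```

```bash
python3 plan.py 566 -218 137 -0.16 1 0; python3 chk.py w9
```

```text
from [ 567.6 -217.2  137.2] rpy [-3.141  0.    -0.153] clock 18.2667
[0.0, [-0.14, 0.1, 0.02], 0.007]
[256. 114.] 1892 world [ 579.7 -136.7] [21.7 65.6] 1.431
[256. 164.] 1582 world [ 572.9 -176.4] [22.4 54.5] 1.409
```

View pics/w9.png

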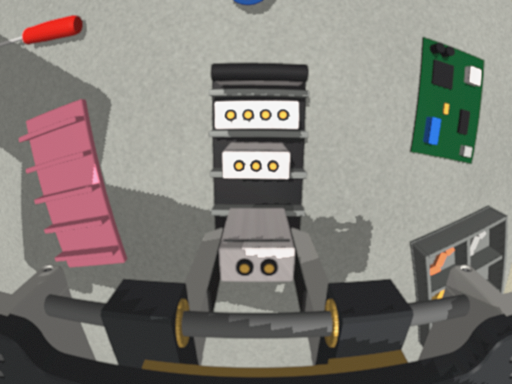

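Module2 is held upright (jacks at (257,267)), above the third slot. Lowering it.

>>> arm_command(steps=[[0, [-0.1, 0.1, 1.5], 0.007], [0, [0, 0, 2.2], 0], [0, [0, 0, 2.2], 0], [0, [0, 0, 1.5], 0], [0, [0, 0, 0.8], 0]])

```text
clock: 18.73
eef_pos: [565.8, -218.2, 53.5]
eef_rot: [-3.141, 0.002, -0.16]
wrist_force: [-0.1, 0.7, -2.1]
finger_gap: 42.2
```

>>> arm_command(steps=[[0, [0, 0, 0.5], 0], [0, [0, 0, 0.1], 0], [0, [0, 0, 0], 0], [0, [0, 0, 0], 0]])

```text
clock: 19.07
eef_pos: [567.0, -219.4, 50.5]
eef_rot: [3.141, -0.001, -0.161]
wrist_force: [-0.1, 0.1, -2.9]
finger_gap: 41.6
```

>>> arm_command(steps=[[0, [0, 0, 0.1], 0], [0, [0, 0, 0], 0], [0, [0, 0, 0], 0]])

```text
clock: 19.32
eef_pos: [566.6, -219.3, 48.8]
eef_rot: [3.141, -0.0, -0.161]
wrist_force: [0.5, -0.3, -2.3]
finger_gap: 41.9
```

>>> arm_command(steps=[[0, [0, -0.1, 0.1], 0], [0, [0, 0, 0.05], 0], [0, [0, 0, 0], 0], [0, [0, 0, 0], 0]])

```text
clock: 19.65
eef_pos: [566.8, -218.4, 47.7]
eef_rot: [3.141, -0.001, -0.161]
wrist_force: [-2.9, 0.2, 5.7]
finger_gap: 41.6
```

>>> arm_command(steps=[[1, [0, 0, 0], 0], [1, [0, 0, 0], 0], [1, [0, 0, 0], 0], [1, [0, 0, 0], 0], [1, [0, 0, 0], 0]])

```text
clock: 20.07
eef_pos: [566.7, -218.3, 46.9]
eef_rot: [3.142, 0.0, -0.161]
wrist_force: [0.0, -0.2, 0.1]
finger_gap: 71.9
```

>>> arm_command(steps=[[1, [0, 0, -1.5], 0], [1, [0, 0, -2.5], 0], [1, [0, 0, -2.5], 0], [1, [0, 0, -2], 0], [1, [0, 0, -0.5], 0]])

```text
clock: 20.48
eef_pos: [567.8, -218.7, 140.5]
eef_rot: [3.14, -0.005, -0.161]
wrist_force: [-0.3, 0.0, 0.0]
finger_gap: 93.6
```

```bash
python3 chk.py w10; python3 plan.py 502.3 170.1 138 -0.115 11 1
```

```text
[255. 112.] 1862 world [ 579.5 -136.9] [22.1 66.4] 1.422
[254. 162.] 1536 world [ 572.8 -176.2] [22.3 54.2] 1.408
[255. 209.] 1089 world [ 566.9 -217.1] [22.5 41.3] 1.409
from [ 567.6 -218.7  139.5] rpy [ 3.141 -0.004 -0.161] clock 20.5333
[1.0, [-1.15, -3.39, 0.01], -0.004]
[1.0, [-1.14, -3.4, 0.01], -0.004]
[1.0, [-1.12, -3.4, 0.01], -0.004]
[1.0, [-1.11, -3.41, 0.01], -0.004]
[1.0, [-1.1, -3.41, 0.01], -0.004]
[1.0, [-1.08, -3.42, 0.01], -0.004]
[1.0, [-1.07, -3.42, 0.01], -0.004]
[1.0, [-1.05, -3.43, 0.01], -0.004]
[1.0, [-1.04, -3.43, 0.01], -0.004]
[1.0, [-1.02, -3.43, 0.01], -0.004]
[1.0, [-1.01, -3.44, 0.01], -0.004]
```

>>> arm_command(steps=[[1, [-1.15, -3.4, 0], -0.004], [1, [-1.15, -3.4, 0], -0.004], [1, [-1.1, -3.4, 0], -0.004], [1, [-1.1, -3.4, 0], -0.004], [1, [-1.1, -3.4, 0], -0.004]])

```text
clock: 20.95
eef_pos: [536.1, -40.1, 135.4]
eef_rot: [-3.142, 0.002, -0.141]
wrist_force: [0.3, -0.9, 0.6]
finger_gap: 93.8
```

>>> arm_command(steps=[[1, [-1.1, -3.4, 0], -0.004], [1, [-1.05, -3.4, 0], -0.004], [1, [-1.05, -3.4, 0], -0.004], [1, [-1.05, -3.4, 0], -0.004], [1, [-1.0, -3.45, 0], -0.004]])

```text
clock: 21.37
eef_pos: [506.7, 135.8, 135.6]
eef_rot: [3.141, 0.002, -0.121]
wrist_force: [0.4, -0.5, 0.0]
finger_gap: 93.6
```

>>> arm_command(steps=[[1, [-1.0, -3.45, 0], -0.004], [1, [0, 0, 0], 0], [1, [0, 0, 0], 0], [1, [0, 0, 0], 0], [1, [0, 0, 0], 0]])

```text
clock: 21.78
eef_pos: [502.1, 168.6, 136.3]
eef_rot: [3.141, 0.001, -0.118]
wrist_force: [-1.1, 0.7, -0.1]
finger_gap: 93.7
```

```bash
python3 chk.py w11; python3 plan.py 502.3 170.1 46 -0.115 1 1
```

```text
[259. 208.] 845 world [504.9 172.2] [22.4 29.6] 1.455
from [502.2 168.6 136.5] rpy [ 3.141  0.    -0.119] clock 21.8333
too fast
[1.0, [-0.01, -0.15, 9.05], -0.004]
```

>>> arm_command(steps=[[1, [0.05, -0.15, 2.4], 0], [1, [0, 0, 2.4], 0], [1, [0, 0, 2.2], 0], [1, [0, 0, 1.3], 0], [1, [0, 0, 0.7], 0]])

```text
clock: 22.25
eef_pos: [502.1, 169.9, 45.0]
eef_rot: [3.141, 0.002, -0.119]
wrist_force: [-0.0, -0.5, -0.4]
finger_gap: 94.2
```

>>> arm_command(steps=[[0, [0, 0, 0], 0], [0, [0, 0, 0], 0], [0, [0, 0, 0], 0], [0, [0, 0, 0], 0], [0, [0, 0, 0], 0]])

```text
clock: 22.67
eef_pos: [503.1, 171.2, 47.7]
eef_rot: [-3.141, -0.001, -0.117]
wrist_force: [0.1, -0.4, 0.5]
finger_gap: 64.2
```

>>> arm_command(steps=[[0, [0, 0, 0], 0], [0, [0, 0, 0], 0], [0, [0, 0, 0], 0], [0, [0, 0, 0], 0], [0, [0, 0, 0], 0]])

```text
clock: 23.08
eef_pos: [502.8, 171.1, 47.1]
eef_rot: [-3.142, -0.0, -0.117]
wrist_force: [0.5, -1.4, -0.7]
finger_gap: 30.8
```

>>> arm_command(steps=[[0, [0, 0, 0], 0], [0, [0, 0, 0], 0]])

```text
clock: 23.25
eef_pos: [502.8, 171.2, 47.0]
eef_rot: [-3.142, -0.0, -0.117]
wrist_force: [1.1, 0.3, 0.7]
finger_gap: 29.7
```

>>> arm_command(steps=[[0, [0, 0, -0.5], 0], [0, [0, 0, -1.5], 0], [0, [0, 0, -2], 0], [0, [0, 0, -2], 0], [0, [0, 0, -1.5], 0]])

```text
clock: 23.67
eef_pos: [502.8, 171.2, 123.6]
eef_rot: [-3.141, -0.001, -0.117]
wrist_force: [0.3, 0.2, -1.2]
finger_gap: 29.7
```

>>> arm_command(steps=[[0, [0, 0, -1], 0], [0, [0, 0, -0.5], 0], [0, [0, 0, 0], 0], [0, [0, 0, 0], 0]])

```text
clock: 24.0
eef_pos: [502.4, 171.1, 136.3]
eef_rot: [3.141, 0.001, -0.117]
wrist_force: [-0.6, -0.3, -1.3]
finger_gap: 29.7
```

```bash
python3 plan.py 560 -256 137 -0.16 16 0
```

```text
from [502.4 171.1 136.3] rpy [ 3.141e+00  1.000e-03 -1.170e-01] clock 24.0
[0.0, [0.67, 2.61, -0.0], 0.003]
[0.0, [0.68, 2.61, -0.0], 0.003]
[0.0, [0.68, 2.61, -0.0], 0.003]
[0.0, [0.69, 2.6, -0.0], 0.003]
[0.0, [0.7, 2.6, -0.0], 0.003]
[0.0, [0.7, 2.6, -0.0], 0.003]
[0.0, [0.71, 2.6, -0.0], 0.003]
[0.0, [0.72, 2.6, -0.0], 0.003]
[0.0, [0.72, 2.59, -0.0], 0.003]
[0.0, [0.73, 2.59, -0.0], 0.003]
[0.0, [0.74, 2.59, -0.0], 0.003]
[0.0, [0.75, 2.59, -0.0], 0.003]
[0.0, [0.75, 2.59, -0.0], 0.003]
[0.0, [0.76, 2.58, -0.0], 0.003]
[0.0, [0.77, 2.58, -0.0], 0.003]
[0.0, [0.77, 2.58, -0.0], 0.003]
```

>>> arm_command(steps=[[0, [0.35, 1.3, 0], 0.003], [0, [0.7, 2.6, 0], 0.003], [0, [0.7, 2.6, 0], 0.003], [0, [0.7, 2.6, 0], 0.003], [0, [0.7, 2.6, 0], 0.003]])

```text
clock: 24.42
eef_pos: [519.1, 50.0, 135.8]
eef_rot: [3.141, 0.002, -0.132]
wrist_force: [-0.8, 0.1, -0.5]
finger_gap: 29.8
```

>>> arm_command(steps=[[0, [0.7, 2.6, 0], 0.003], [0, [0.7, 2.6, 0], 0.003], [0, [0.7, 2.6, 0], 0.003], [0, [0.7, 2.6, 0], 0.003], [0, [0.7, 2.6, 0], 0.003]])

```text
clock: 24.83
eef_pos: [535.8, -83.7, 135.7]
eef_rot: [-3.141, 0.002, -0.147]
wrist_force: [0.6, -0.1, -0.5]
finger_gap: 29.8
```

>>> arm_command(steps=[[0, [0.75, 2.6, 0], 0.003], [0, [0.75, 2.6, 0], 0.003], [0, [0.75, 2.6, 0], 0.003], [0, [0.75, 2.6, 0], 0.003], [0, [0.75, 2.6, 0], 0]])

```text
clock: 25.25
eef_pos: [553.1, -217.8, 135.6]
eef_rot: [-3.141, 0.002, -0.159]
wrist_force: [-0.5, 0.2, -0.8]
finger_gap: 29.7
```

>>> arm_command(steps=[[0, [0.75, 2.5, 0], 0], [0, [0.35, 1.3, 0], 0], [0, [0, 0, 0], 0], [0, [0, 0, 0], 0], [0, [0, 0, 0], 0]])

```text
clock: 25.67
eef_pos: [558.3, -254.7, 136.4]
eef_rot: [-3.141, 0.001, -0.158]
wrist_force: [1.0, -0.1, -1.1]
finger_gap: 29.7
```

```bash
python3 plan.py 560 -256 137 -0.16 1 0; python3 chk.py w12
```

```text
from [ 558.3 -254.7  136.4] rpy [-3.141e+00  1.000e-03 -1.580e-01] clock 25.6667
[0.0, [0.19, 0.1, -0.06], 0.002]
[260.  67.] 1943 world [ 579.6 -136.9] [22.2 66.1] 1.428
[260. 116.] 1638 world [ 573.  -176.1] [21.6 54.3] 1.413
[260. 167.] 1247 world [ 567.  -216.9] [22.  42.2] 1.409
```

View pics/w12.png

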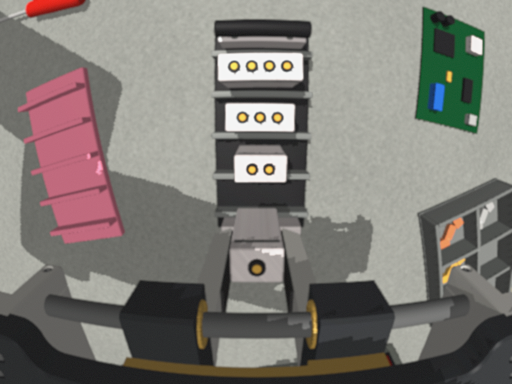

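Module1 is held upright above the last slot; the other three stand in order at (260,67), (260,116) and (260,167). Lowering it.

>>> arm_command(steps=[[0, [0.2, 0.1, 1.5], 0], [0, [0, 0, 2.2], 0], [0, [0, 0, 2.2], 0], [0, [0, 0, 1.5], 0], [0, [0, 0, 0.8], 0]])

```text
clock: 26.13
eef_pos: [559.6, -255.6, 53.0]
eef_rot: [-3.141, 0.003, -0.158]
wrist_force: [0.2, -0.4, -0.9]
finger_gap: 30.1
```

>>> arm_command(steps=[[0, [0, -0.1, 0.5], 0], [0, [0, 0, 0.1], 0], [0, [0, 0, 0], 0], [0, [0, 0, 0], 0]])

```text
clock: 26.47
eef_pos: [560.9, -256.3, 50.0]
eef_rot: [3.141, -0.001, -0.159]
wrist_force: [0.1, -0.1, -1.2]
finger_gap: 29.8
```

>>> arm_command(steps=[[0, [0, 0, 0.1], 0], [0, [0, 0, 0.05], 0], [0, [0, 0, 0], 0], [0, [0, 0, 0], 0]])

```text
clock: 26.8
eef_pos: [560.4, -256.3, 47.6]
eef_rot: [3.141, -0.0, -0.159]
wrist_force: [0.1, 0.4, -1.2]
finger_gap: 29.8
```

>>> arm_command(steps=[[0, [0, 0, 0.1], 0], [0, [0, 0, 0], 0], [0, [0, 0, 0], 0], [0, [0, 0, 0], 0]])

```text
clock: 27.13
eef_pos: [560.5, -256.3, 47.0]
eef_rot: [3.141, -0.001, -0.159]
wrist_force: [-1.7, 0.9, 5.5]
finger_gap: 29.9
```

>>> arm_command(steps=[[1, [0, 0, 0], 0], [1, [0, 0, 0], 0], [1, [0, 0, 0], 0], [1, [0, 0, 0], 0], [1, [0, 0, 0], 0]])

```text
clock: 27.55
eef_pos: [560.4, -256.2, 46.3]
eef_rot: [-3.142, 0.0, -0.159]
wrist_force: [-0.3, -0.4, -0.4]
finger_gap: 59.6
```

>>> arm_command(steps=[[1, [0, 0, -1.5], 0], [1, [0, 0, -2.5], 0], [1, [0, 0, -2.5], 0], [1, [0, 0, -2.5], 0], [1, [0, 0, -2.5], 0]])

```text
clock: 27.97
eef_pos: [560.3, -256.1, 162.6]
eef_rot: [-3.142, 0.0, -0.159]
wrist_force: [0.4, 0.0, 0.4]
finger_gap: 92.1
```

```bash
python3 chk.py w13; python3 plan.py 320 -460 200 -0.3 10 1
```

```text
[257.  70.] 1594 world [ 579.7 -136.5] [22.5 65.8] 1.414
[256. 115.] 1329 world [ 572.8 -176.4] [21.4 53.3] 1.412
[257. 161.] 1030 world [ 567.2 -217.1] [22.1 41.9] 1.41
[257. 202.] 689 world [ 560.9 -254.7] [21.7 29.8] 1.404
from [ 561.8 -256.9  168.1] rpy [ 3.139 -0.007 -0.159] clock 28.0167
[1.0, [-2.07, 2.39, -0.32], 0.014]
[1.0, [-2.03, 2.42, -0.32], 0.014]
[1.0, [-2.0, 2.45, -0.32], 0.014]
[1.0, [-1.96, 2.47, -0.32], 0.014]
[1.0, [-1.93, 2.5, -0.32], 0.014]
[1.0, [-1.89, 2.53, -0.32], 0.014]
[1.0, [-1.86, 2.55, -0.32], 0.014]
[1.0, [-1.82, 2.58, -0.32], 0.014]
[1.0, [-1.78, 2.61, -0.32], 0.014]
[1.0, [-1.75, 2.63, -0.32], 0.014]
```

View pics/w13.png

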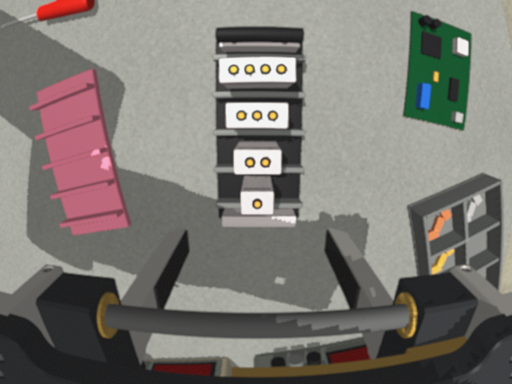

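All four stand in order, at (257,70), (256,115), (257,161) and (257,202). I'll back the arm off for a clear check from the top camera.

>>> arm_command(steps=[[1, [-2.0, 2.4, -0.3], 0], [1, [-2.0, 2.4, -0.3], 0], [1, [-2.0, 2.4, -0.3], 0], [1, [-2.0, 2.4, -0.3], 0], [1, [-2.0, 2.4, -0.3], 0]])

```text
clock: 28.43
eef_pos: [441.4, -359.6, 176.5]
eef_rot: [3.142, -0.0, -0.159]
wrist_force: [0.4, -0.5, -0.1]
finger_gap: 93.9
```

>>> arm_command(steps=[[1, [-2.0, 2.4, -0.3], 0], [1, [-2.0, 2.4, -0.3], 0], [1, [-2.0, 2.4, -0.3], 0], [1, [-2.0, 2.4, -0.3], 0], [1, [-2.0, 2.4, -0.3], 0]])

```text
clock: 28.85
eef_pos: [323.6, -462.3, 191.6]
eef_rot: [3.141, -0.0, -0.159]
wrist_force: [0.2, -0.5, 0.5]
finger_gap: 93.7
```

>>> arm_command(steps=[[1, [0, 0, 0], 0], [1, [0, 0, 0], 0], [1, [0, 0, 0], 0], [1, [0, 0, 0], 0]])

```text
clock: 29.18
eef_pos: [325.6, -460.8, 191.2]
eef_rot: [-3.141, 0.0, -0.158]
wrist_force: [0.7, -0.6, -0.3]
finger_gap: 93.9
```

Run:
```python
from h import *
p,d=manip.camera("top");cv2.imwrite("pics/top9.png",p[:,:,::-1]);W=cloud(d);z=W[...,2]
g=np.zeros(z.shape,bool);g[90:180,282:395]=1
n,l,st,ce=cv2.connectedComponentsWithStats((g&(z>78)&(z<90)).astype(np.uint8))
for i in range(1,n):
    if st[i,4]<60: continue
    q=W[l==i]; r=cv2.minAreaRect(q[:,:2].astype(np.float32))
    D=np.array(r[0])-RK[:2];c,s=np.cos(RK[2]),np.sin(RK[2])
    print(ce[i].round(),"rack xy",np.round([D@[c,s],D@[-s,c]],1),np.round(r[1],1),"yaw rel",round(np.radians(r[2]-90)-RK[2],3),"z",np.percentile(q[:,2],[5,50,95]).round(1))
d0=np.load("top_d.npy")
for nm,im in(("0",cv2.imread("pics/top0.png")),("9",cv2.imread("pics/top9.png"))):
    h=cv2.cvtColor(im,cv2.COLOR_BGR2HSV);m=cv2.inRange(h,(100,150,80),(130,255,255));m[:100]=0;m[160:]=0;m[:,:220]=0;m[:,280:]=0
    M=cv2.moments(m,True);print("spool px",nm,M["m10"]/M["m00"],M["m01"]/M["m00"])
```

```text
[316. 131.] rack xy [-1.7 58.7] [22.  66.6] yaw rel 0.01 z [79.4 82.4 86.7]
[335. 134.] rack xy [-2.  18.2] [22.7 54.6] yaw rel -0.003 z [79.7 82.6 86.3]
[354. 137.] rack xy [ -1.2 -22.9] [21.7 42.4] yaw rel -0.006 z [79.  82.6 86.2]
[371. 140.] rack xy [ -0.9 -60.9] [23.7 30.8] yaw rel 0.002 z [79.  81.9 85.2]
spool px 0 249.1638888888889 130.24166666666667
spool px 9 249.14088397790056 130.26795580110496
```

View pics/top9.png

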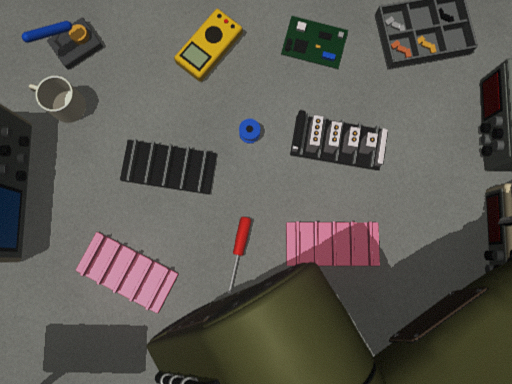

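The top view shows modules 4, 3, 2 and 1 running from the handle at (300,130) to the far end at (371,140). They are within 2 mm front to back and 3 mm along the row, with tops at 82 mm, and the spool has not moved. Handing in.

```bash
python3 -c "
from cell import manip
print(manip.sign_off())"
```

```text
the job is handed in; nothing more can be done
None
```

All four filter modules are in the black carrying rack, in the order four, three, two and one jack from the handle to the far end. I gripped each one by its ends, carried it upright and set it down until it touched the slot floor. The job was handed in at about 29 s; sign-off gave no verdict.

My last check was with the top camera, with the arm backed clear:

| Check | Measured | Allowed |
|---|---|---|
| Front to back | within 2 mm of centre | 15 mm |
| Along the row | within 3 mm of slot centre | 10 mm |
| Direction | within 0.01 rad of the slot | 0.25 rad |
| Top height | about 82 mm, so seated on the 12 mm floor | underside below 17 mm (top below 87 mm) |

The spool has not moved measurably (less than 0.1 pixel).

No check failed. The wrist camera read about 2 mm off from the top camera throughout, which is within the stated calibration error.

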